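Start the cover bolt of a model-car display stand

ROBOT

A 6-joint arm with a two-finger parallel gripper is mounted at the origin on the work surface. World frame = base frame: x ahead of the robot, y to its left, z up, the work surface at z = 0. Lengths are in mm, angles in rad, forces in N, time in s.
With the tool pointing down it reaches from about 400 to 925 mm from the base axis. Payload 12.5 kg.
Tool frame: the origin (TCP) lies at the very end of the fingers, on their centre line; the grasp point (between the pads) lies env.grip_point_offset behind it (env.grip_point_offset is the distance from the TCP to the grasp point, in mm); y points along the fingers, z is the direction in which the jaws open and shut, and the axes are right-handed (so a half turn about y gives the same grasp; the last joint's range is limited). The gripper opens to 95 mm and grips with 3 to 60 N. Pads are 20 mm wide; open, the fingers measure 119 mm over their backs; the gripper's body (75 mm by 180 mm) begins 59 mm behind the grasp point.
Start: joints at [1.015, 0.491, 1.559, -0, 1.092, -0.106], TCP at [271.728, 562.86, 214.661] pointing down, gripper open.
Joint ranges: [-3.1, 3.1], [-0.84, 2.19], [0.05, 2.79], [-1.13, 4.28], [0.06, 2.93], [-2.69, 2.69]. Speed limits (rad/s): [2.22, 2.22, 2.79, 3.14, 3.14, 3.14].

INTERFACE

Orientations are given as [roll, pitch, yaw] about the fixed x, y, z axes, in that order (R = Rz(yaw) Ry(pitch) Rx(roll)).
In Python, from cell import readout, read_camera, env, nets gives the robot as it stands.
- The arm moves only by the tool apply_moves, never from a script. Its argument "increments" is a list of rows, each a list of 3 entries, a list of its own where there are three numbers: the shift along the tool's x, y, z in cm, then the turn, a rotation vector about the tool's x, y, z in degrees, then the finger opening in cm, from 0 to 9.51. A call has exactly 5 rows; each row shifts and turns the pose as measured when the row begins, along the tool's axes as they then stand; what a row does not reach is not made up. A row lasts 1/8 s, in which the tool goes at most 62.5 mm and 10.7 degrees, less where a joint would pass 70% of its speed; a pose out of reach is approached as far as the arm can. A call with a gripper value outside its range is refused whole. The fingers move at their own pace and stop on an object; the grip force is fixed at half the most. Time passes only in rows, so rows that do not move let the fingers close, or fill a call up. It gives the time, the measured TCP pose, the force and the opening at its end, in the units of the state.
- readout.state(): the state, without advancing time (a new reading comes with each control period).
- read_camera(name): name is "side" or "top" or "wrist"; returns a dict with "img" (384x512x3 uint8, red, green, blue), "vfov" (degrees; the focal length in pixels is half the picture's height over the tangent of half this angle, whatever the lens; pixels are square), "cx", "cy" (the principal point, pixels), "distortion" ([k1, k2, p1, p2, k3] as OpenCV has them; the pictures are not rectified), "rvec" (rotation vector, rad) and "tvec" (3), from world to camera coordinates, as OpenCV has them; the wrist camera has in their place "mount" (4x4, takes a point from camera to tool coordinates, whose origin is the TCP and whose axes are the tool frame's). Camera axes: x right, y down, z forward; pixel columns grow to the right and rows downward; lengths in mm; the calibration is good to about 2 mm. A picture is of the moment at which its call begins: read the wrist's pose just before it. There is no depth.
- env.job_done(): hands the job in, once; it reports no verdict.
Trained networks look in a picture, given as the dict that the camera call returned (one of the last four; its "shot" number tells which), for a name from the list of things; names that differ only in an ending like _2 or _b are one class to them, and where a whole thing is asked for, a point or a joint stands for the part that bears it (a point fixed in the world has none). Each returns a list of dicts, best first, with "confidence" (0 to 1); they miss things now and then, are a little off and sometimes report something else, mostly with a low value. They report only what shows in the picture. A call takes as long as a camera call.
- nets.look_for(picture, thing): "point" ([x, y, z] in mm, in the coordinates of the camera as it stood for that picture, good to about 4 mm: the middle of the surface that is visible of it).
- nets.mark_of(picture, thing): "point" ([x, y, z] in mm, in the coordinates of the camera as it stood for that picture, good to about 4 mm: a listed point, or the origin of a listed thing).
The state is a dict: "t": time; "joints": joint angles; "qvel": joint speeds; "tau": joint torques, N m; "eef_pos": TCP position; "tcp_rot": TCP orientation; "ft_force": force on the tool from outside, world axes, zero at the start; "moment": the same for the moment, N m; "opening": opening from 0.0 (shut) to 1.0 (fully open).
Only numpy, scipy, OpenCV 4.12 (cv2) and the standard library are available. Lean on these libraries where they do the work, as an engineer would, in place of code of your own. Each camera call takes 0.05 s, during which the arm holds its last target. There are 200 camera calls.

TASK

On the model-car display stand one brass thumb bolt stands up high, its thread not yet caught. Turn it backward (anticlockwise seen from above) until it drops down into the start of the thread, then turn it forward (clockwise) one full turn, and finish holding the started bolt by its head in the gripper: do not let go of it at the end. Leave the other things on the counter where they are.

Things in the scene. Friction and masses are not known exactly. Their poses are not given: they have to be found in the camera images.
- stand: fixed display stand: wooden plinth 110 x 340 x 20 mm (x, y, z), a green model car along y under a clear cover in the middle (cover 70 x 130 mm, top 62 mm above the counter), and a steel boss near each end, at y = +135 and -135 mm, with a 3 mm aluminium strap on it, top 55 mm above the counter. Origin: centre of the plinth's underside, on the counter.
- thumb_bolt: the loose brass thumb bolt, upright in the +y boss; it only turns about and slides along its upright axis and cannot be pulled out. Knurled round head 28 mm across, 24 mm high. Origin: centre of the head's underside, on the axis, 78 to 81 mm above the counter at the start; z is up; this frame does not turn. Turning takes about 0.03 N m; let go, it stays as turned.
- bolt_top (a point): centre of the flat top of the loose bolt's head, 24 mm above its underside. Weight and a light spring draw the bolt down with about 5 N. Turned backward from the start it creeps up 1.3 mm per rad and after 0.35 to 1.8 rad falls 8 mm; if a gripper holds it up then, the gripper feels the 5 N come on and the bolt falls when the grip is eased.
- boss_mouth (a point): centre of the hole in the strap over the +y boss, 55 mm above the counter, on the bolt's axis; 23 to 26 mm of bare shank (22 mm thick over the thread) stand above it at the start. Right-hand thread, 8 mm pitch, 1 mm of up-and-down play: after the drop the bolt sinks 8 mm per forward turn, so after one turn the head's underside is about 10 mm above this point.
- home_bolt (a point): top centre of the other, equal bolt in the -y boss, 79 mm above the counter: already screwed home (its head rests on the strap), does not turn; not the one to start.
- bolt_turn (a joint): turning angle of the bolt in rad; grows when turned backward (anticlockwise from above), falls when turned forward. -1.1 to -0.75 at the start; the drop comes somewhere between -0.4 and +0.7, and a stop ends backward turning at +1.6.
- coupe: loose white model car, 104 x 44 x 34 mm, on the counter on the robot's side of the stand; bystander. Origin: centre of its underside.
- spare_nut: loose brass disc nut, 32 mm across, 14 mm high, beyond the stand near the loose bolt; bystander. Origin: centre of its underside.
- screwdriver: loose black-handled screwdriver, 180 mm long, 26 mm thick, lying beyond the stand; bystander. Origin: middle of its underside.
- ashtray: loose white ceramic bowl, 100 mm across, 30 mm high, left of the stand; bystander. Origin: centre of its underside.
- tumbler: loose steel cup, 90 mm across the rim, 110 mm high, left of the stand; bystander. Origin: centre of its underside.

How it is judged (in metres and radians):
On the way, in this order (a step that is already met when the one before it is completed fails the run):
1. the bolt, turned backward, has dropped into the start of the thread (z of thumb_bolt in the frame of stand below 0.0755 m and value of joint bolt_turn above -0.7 rad), for 0.1 s.
2. the bolt has been turned forward half a turn and sinks with the thread (z of thumb_bolt in the frame of stand below 0.0715 m and value of joint bolt_turn below -3 rad), for 0.1 s.
At the end, for the whole second after the job is handed in: The bolt is one turn, to within about a quarter turn, forward of where it dropped (head underside 62.8 to 67.5 mm above the counter, bolt_turn between -7.4 and -4.7), at rest, and the fingers are still gripping it with more than 1.5 N (z of thumb_bolt in the frame of stand between 0.0628 and 0.0675 m and value of joint bolt_turn between -7.4 and -4.7 rad and contact force between the fingers and thumb_bolt above 1.5 N and linear speed of thumb_bolt below 0.01 m/s and velocity of joint bolt_turn between -0.1 and 0.1 rad/s); the arm keeps its last pose, push and grip.
It fails at once if a bystander was pushed more than 30 mm (distance of any of coupe, spare_nut, screwdriver, ashtray, tumbler from where it was at the start of the episode above 0.03 m).
It also fails if it takes over 64 s, if anything falls off the work surface, if the arm or the gripper's body presses on something with over 40 N, if the wrist force passes 120 N, or if a joint passes its speed limit or range.

## Working session

There is one attempt and no reset: what is moved stays moved. The work goes in short steps, Python scripts to look and compute and a tool call to move; the robot and the scene stay as the last step left them, time stands still between calls to the robot, and variables do not carry over. Pictures are saved under pics/ and viewed, about 8 in all and at most 12, crops included, and the job is handed in when it is done.

Besides the shell and the picture viewer there is one more tool, called after "Emit:" as name(argument=value, ...) on one line, values as JSON. apply_moves: Moves the arm, as the interface text tells. Its arguments: {"type":"object","properties":{"increments":{"type":"array"}},"required":["increments"]}

```bash
ls; mkdir -p pics; cat > h.py <<'E'
import numpy as np, cv2
from scipy.spatial.transform import Rotation as Ro
from cell import readout, read_camera, env, nets
def cam_T(p,s):
    T=np.eye(4)
    if 'mount' in p:
        W=np.eye(4);W[:3,:3]=Ro.from_euler('xyz',s['tcp_rot']).as_matrix();W[:3,3]=s['eef_pos'];return W@np.array(p['mount'])
    R=cv2.Rodrigues(np.array(p['rvec'],float))[0];T[:3,:3]=R.T;T[:3,3]=-R.T@np.array(p['tvec']).ravel();return T
def shot(n,save=None):
    s=readout.state();p=read_camera(n);p['T']=cam_T(p,s)
    if save: cv2.imwrite('pics/'+save,p['img'][:,:,::-1])
    return p
def W(p,x): return (p['T']@np.r_[x,1])[:3]
def net(p,f,t,k=2):
    return [(np.round(W(p,d['point']),1),round(d['confidence'],2)) for d in getattr(nets,f)(p,t)[:k]]
E
python3 - <<'E'
from h import *
print(readout.state(),env.grip_point_offset)
for c in('top','side'):
    p=shot(c,c+'0.png')
    for t in('bolt_top','boss_mouth','home_bolt','stand','spare_nut','tumbler','ashtray','coupe','screwdriver'):print(c,t,net(p,'mark_of',t))
E
```

```text
pics
{'t': 0.0, 'joints': array([ 1.01537928e+00,  4.91531979e-01,  1.55945523e+00,  5.77629302e-06,
        1.09171603e+00, -1.05595654e-01]), 'qvel': array([-0.00058752, -0.00093677, -0.00116452,  0.00087529, -0.00171428,
       -0.00216928]), 'tau': array([-4.36521632e-04, -6.12649441e+01, -2.58176601e+01,  6.92654005e-02,
        4.82831988e-02, -1.28400184e-04]), 'eef_pos': array([271.59536785, 562.62469219, 214.07690014]), 'tcp_rot': array([-1.57190019e+00,  1.22149719e-04, -4.49824131e-01]), 'ft_force': array([0.02145081, 0.54992264, 0.17782256]), 'moment': array([0.02814568, 0.02150787, 0.01079122]), 'opening': 1.0000437634545194} 18.8
top bolt_top [(array([606.4,  44.8, 109.3]), 0.67), (array([577.3, -84.2,   3.5]), 0.49)]
top boss_mouth [(array([605.2,  44.3,  53.9]), 0.73)]
top home_bolt [(array([ 541.6, -221.5,   77. ]), 0.95)]
top stand [(array([575.9, -89.3,   0.7]), 0.61)]
top spare_nut [(array([687. ,  -2.3,   5.7]), 0.69)]
top tumbler [(array([645.8, 364.2,   2.1]), 0.68)]
top ashtray [(array([3.868e+02, 3.283e+02, 2.000e-01]), 0.84)]
top coupe [(array([453.4, -64.6,   1.3]), 0.91)]
top screwdriver [(array([ 656.7, -191. ,    0.7]), 0.8)]
side bolt_top [(array([602.6,  47.2, 102.1]), 0.67)]
side boss_mouth [(array([606.1,  43.9,  57.1]), 0.8)]
side home_bolt [(array([ 543.9, -215.9,   79.9]), 0.79)]
side stand [(array([577.9, -85.7,  -2.2]), 0.7)]
side spare_nut [(array([692.6,   1.5,  -0.7]), 0.59)]
side tumbler [(array([649.1, 366.3,  -2.3]), 0.88)]
side ashtray [(array([394.8, 328. ,  -2.5]), 0.81)]
side coupe [(array([ 4.556e+02, -5.990e+01, -4.000e-01]), 0.89)]
side screwdriver [(array([ 6.600e+02, -1.987e+02, -1.000e-01]), 0.87)]
```

View pics/side0.png

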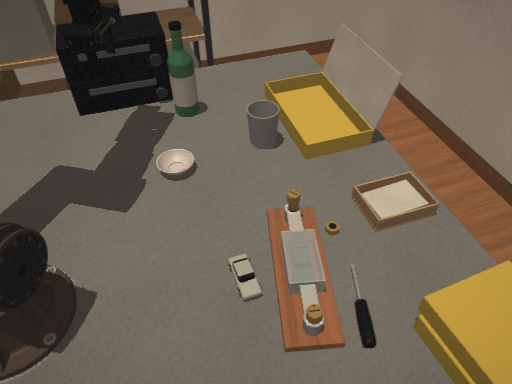

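Emit:
apply_moves(increments=[[[5,0,-3],[0,0,0],9],[[5,0,-3],[0,0,0],9],[[5,0,-3],[0,0,0],9],[[5,0,-3],[0,0,0],9],[[5,0,-3],[0,0,0],9]])

```text
t: 1.62
eef_pos: [434.5, 315.5, 214.5]
tcp_rot: [-1.569, -0.001, -0.443]
ft_force: [0.5, -0.2, -0.4]
opening: 0.948
```

The side view shows the high bolt at (293,200), the home bolt at (314,315), the coupe at (245,277) and the nut at (332,228). This matches what the networks report.

Emit:
apply_moves(increments=[[[5.2,0,-3.2],[0,0,0],9],[[5.2,0,-3.2],[0,0,0],9],[[5.2,0,-3.2],[0,0,0],9],[[5.2,0,-3.2],[0,0,0],9],[[4.5,0,-3],[0,0,0],9]])

```text
t: 2.25
eef_pos: [599.1, 56.7, 215.4]
tcp_rot: [-1.567, -0.003, -0.443]
ft_force: [0.0, 0.3, 0.6]
opening: 0.942
```

Emit:
apply_moves(increments=[[[0,0,0],[0,-10,0],7],[[0,0,0],[0,-10,0],7],[[0,0,0],[0,-10,0],7],[[0,0,0],[0,-3,0],7],[[0,0,0],[0,0,0],7]])

```text
t: 2.88
eef_pos: [600.9, 51.8, 214.7]
tcp_rot: [-1.57, -0.004, 0.144]
ft_force: [0.1, -0.1, -0.1]
opening: 0.737
```

```bash
python3 - <<'E'
from h import *
s=readout.state();print(s['eef_pos'],s['tcp_rot'],s['joints'])
p=shot('wrist','w1.png')
for t in('bolt_top','boss_mouth'):print(t,net(p,'mark_of',t))
q=shot('top');print(net(q,'mark_of','bolt_top'))
E
```

```text
[600.9457194   51.83000617 214.71317635] [-1.56952771 -0.00403844  0.14435355] [-0.02431344  0.4581414   1.61719832  0.00220765  1.06248579 -1.74053671]
bolt_top [(array([603.4,  48.3, 102.6]), 0.57), (array([460.5, -62.6,   4.2]), 0.33)]
boss_mouth [(array([606.9,  45.9,  53.7]), 0.57), (array([575. , -84.3,  -1.1]), 0.53)]
[]
```

View pics/w1.png

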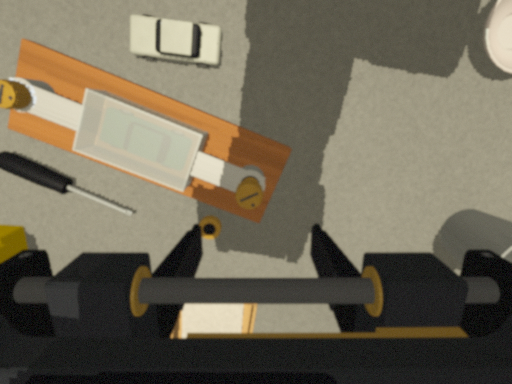

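The wrist view shows the loose bolt head at (249,193) with its screw slot, the nut at (209,228), and the area around the fingers clear. I turned the wrong way for range, so I'm turning +70° to make room for the backward turn.

Emit:
apply_moves(increments=[[[0,0,0],[0,10,0],6],[[0,0,0],[0,10,0],6],[[0,0,0],[0,10,0],6],[[0,0,0],[0,10,0],6],[[0,0,0],[0,10,0],6]])

```text
t: 3.75
eef_pos: [600.9, 52.1, 214.8]
tcp_rot: [-1.567, -0.002, -0.758]
ft_force: [-0.4, 0.7, -1.0]
opening: 0.633
```

Emit:
apply_moves(increments=[[[0,2,0],[0,10,0],6],[[0,2,0],[0,8,0],6],[[0,2,0],[0,0,0],6],[[0,1,0],[0,0,0],6],[[0,0,0],[0,0,0],6]])

```text
t: 4.38
eef_pos: [601.7, 52.4, 143.7]
tcp_rot: [-1.565, -0.001, -1.088]
ft_force: [-0.1, -1.2, -0.2]
opening: 0.631
```

```bash
python3 - <<'E'
from h import *
s=readout.state();print(s['eef_pos'],s['tcp_rot'],s['joints'][5])
p=shot('wrist','w2.png')
for t in('bolt_top','boss_mouth'):print(t,net(p,'mark_of',t))
print(p['vfov'],p['cx'],p['cy'],p['distortion'],p['mount'])
E
```

```text
[601.71692953  52.44262058 143.69771477] [-1.56486629e+00 -1.08727606e-03 -1.08769280e+00] -0.5078677127510062
bolt_top [(array([606.2,  45.7, 104.1]), 0.92)]
boss_mouth [(array([607.3,  43.8,  57.1]), 0.83)]
67.29341476912785 256.0282486688797 195.23389542696447 [-0.01262384  0.          0.          0.          0.        ] [[ 2.16434511e-04  9.58458491e-01  2.85231967e-01 -8.15884193e+01]
 [ 1.05783665e-04 -2.85231994e-01  9.58458501e-01 -1.71160487e+02]
 [ 9.99999971e-01 -1.77270614e-04 -1.63123299e-04  3.52010252e-02]
 [ 0.00000000e+00  0.00000000e+00  0.00000000e+00  1.00000000e+00]]
```

View pics/w2.png

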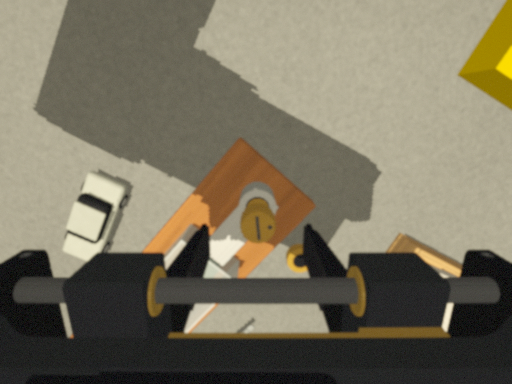

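Emit:
apply_moves(increments=[[[0.8,0,0.1],[0,0,0],6],[[0,2.5,0],[0,0,0],6],[[0,2.5,0],[0,0,0],6],[[0,1.7,0],[0,0,0],6],[[0,0,0],[0,0,0],6]])

```text
t: 5.15
eef_pos: [610.3, 44.1, 79.0]
tcp_rot: [-1.558, -0.005, -1.088]
ft_force: [0.3, -0.4, 0.4]
opening: 0.631
```

```bash
python3 - <<'E'
from h import *
s=readout.state();print(s['eef_pos'],s['tcp_rot'],s['ft_force'])
p=shot('wrist','w3.png')
for t in('bolt_top','boss_mouth'):print(t,net(p,'mark_of',t))
E
```

```text
[610.29619619  44.13798323  78.97964952] [-1.5580676  -0.00510001 -1.08793022] [ 0.27050634 -0.40046057  0.43041083]
bolt_top [(array([603.5,  41.7, 104.5]), 0.62)]
boss_mouth [(array([604.6,  45. ,  56.5]), 0.79), (array([603.2,  46. , 104.1]), 0.37)]
```

View pics/w3.png

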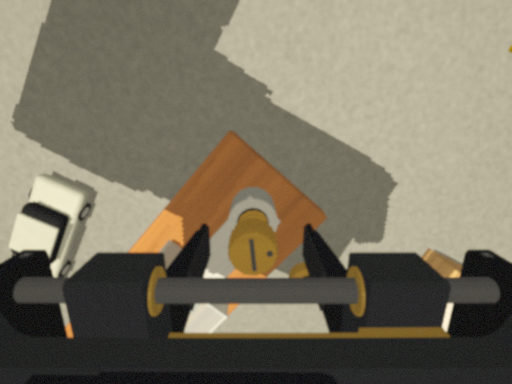

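The head top centre is at (254,255), so the TCP needs about −3 mm in tool x and −2 mm in tool z. I'll correct that, level the tool, go down 5 mm and close.

Emit:
apply_moves(increments=[[[-0.3,0,-0.2],[-0.7,0,0.3],6],[[0,0.4,0],[0,0,0],6],[[0,0,0],[0,0,0],2],[[0,0,0],[0,0,0],2],[[0,0,0],[0,0,0],2]])

```text
t: 5.92
eef_pos: [608.2, 46.3, 78.0]
tcp_rot: [-1.567, -0.002, -1.087]
ft_force: [0.9, 0.2, 0.5]
opening: 0.371
```

Emit:
apply_moves(increments=[[[0,0,0],[0,0,0],2],[[0,0,0],[0,0,0],2],[[0,0,0],[0,0,0],2],[[0,0,0],[0,0,0],2],[[0,0,0],[0,0,0],2]])

```text
t: 6.55
eef_pos: [607.0, 45.7, 77.9]
tcp_rot: [-1.57, -0.001, -1.087]
ft_force: [-0.5, -0.4, 0.3]
opening: 0.292
```

```bash
python3 - <<'E'
from h import *
s=readout.state();print(s['eef_pos'],s['tcp_rot'],s['ft_force'],s['moment'],s['joints'][5],s['opening']*95)
E
```

```text
[606.96406997  45.719815    77.91673556] [-1.56971002e+00 -1.39385869e-03 -1.08711512e+00] [-0.45070918 -0.3815947   0.26246337] [-0.18940638  0.21468935  0.00789404] -0.5159950064112624 27.737432885669627
```

The head is held at 27.7 mm with almost no side force. Now I turn backward, creeping up with it.

Emit:
apply_moves(increments=[[[0,-0.02,0],[0,-8,0],2],[[0,-0.02,0],[0,-8,0],2],[[0,-0.02,0],[0,-8,0],2],[[0,0,0],[0,0,0],2],[[0,0,0],[0,0,0],2]])

```text
t: 7.18
eef_pos: [606.8, 45.6, 78.4]
tcp_rot: [-1.571, -0.001, -0.66]
ft_force: [-0.5, -0.8, 1.3]
opening: 0.288
```

Emit:
apply_moves(increments=[[[0,-0.02,0],[0,-8,0],2],[[0,-0.02,0],[0,-8,0],2],[[0,-0.02,0],[0,0,0],2],[[0,0,0],[0,0,0],2],[[0,0,0],[0,0,0],2]])

```text
t: 7.8
eef_pos: [606.7, 45.4, 78.9]
tcp_rot: [-1.571, -0.001, -0.388]
ft_force: [-0.7, -1.2, 1.6]
opening: 0.29
```

Emit:
apply_moves(increments=[[[0,-0.02,0],[0,-8,0],2],[[0,-0.02,0],[0,-8,0],2],[[0,-0.01,0],[0,0,0],2],[[0,0,0],[0,0,0],2],[[0,0,0],[0,0,0],2]])

```text
t: 8.43
eef_pos: [606.6, 45.3, 79.2]
tcp_rot: [-1.572, -0.001, -0.114]
ft_force: [0.2, -0.6, 0.7]
opening: 0.291
```

Emit:
apply_moves(increments=[[[0,-0.03,0],[0,-8,0],2],[[0,-0.02,0],[0,-8,0],2],[[0,-0.01,0],[0,0,0],2],[[0,0,0],[0,0,0],2],[[0,0,0],[0,0,0],2]])

```text
t: 9.05
eef_pos: [606.6, 45.1, 78.2]
tcp_rot: [-1.572, 0.001, 0.161]
ft_force: [1.7, -1.4, -5.2]
opening: 0.288
```

The wrist force came on at −5.2 N after 1.25 rad, so the drop has been reached. I'm easing the grip to let the bolt fall.

Emit:
apply_moves(increments=[[[0,0,0],[0,0,0],5],[[0,0,0],[0,0,0],5],[[0,0,0],[0,0,0],5],[[0,0,0],[0,0,0],5],[[0,0,0],[0,0,0],5]])

```text
t: 9.68
eef_pos: [606.9, 45.4, 79.4]
tcp_rot: [-1.572, -0.001, 0.159]
ft_force: [-0.5, 0.9, -0.4]
opening: 0.525
```

```bash
python3 - <<'E'
from h import *
s=readout.state();print(s['eef_pos'],s['tcp_rot'],s['ft_force'],s['joints'][5],s['opening']*95)
p=shot('wrist','w4.png')
print(net(p,'mark_of','bolt_top'),net(p,'mark_of','boss_mouth'),net(p,'mark_of','thumb_bolt'))
p=shot('side','s4.png')
print(net(p,'mark_of','bolt_top'))
cv2.imwrite('pics/s4c.png',cv2.resize(p['img'][150:260,230:380,::-1],None,fx=4,fy=4))
E
```

```text
[606.91045127  45.40257921  79.40220689] [-1.57211079e+00 -9.06780756e-04  1.58676863e-01] [-0.51845844  0.9111034  -0.35307253] -1.7616772162956174 49.847782692338846
[(array([607.6,  47.9,  98.4]), 0.91)] [(array([607.3,  45.3,  52.5]), 0.86)] [(array([606.3,  47.5,  73.7]), 0.64)]
[(array([606.7,  45. ,  92.4]), 0.62)]
```

View pics/w4.png

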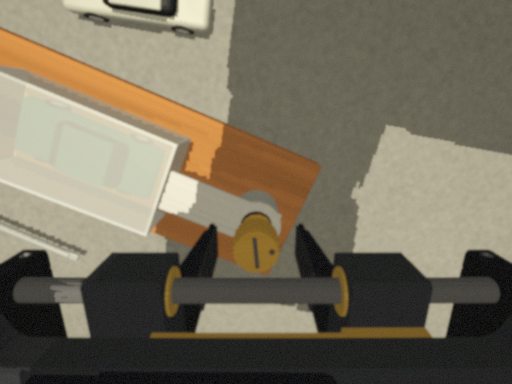

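The bolt has dropped: its top is at about 97 mm, and the slot and dot sit the same in the hand as before, so there was no slip. Next I wind the open hand back and lower it, then grip and turn forward.

Emit:
apply_moves(increments=[[[0,0.3,0],[0,-10,0],5],[[0,0.3,0],[0,-10,0],5],[[0,0.3,0],[0,-10,0],5],[[0,0.1,0],[0,-10,0],5],[[0,0,0],[0,-4,0],5]])

```text
t: 10.6
eef_pos: [606.9, 45.3, 68.9]
tcp_rot: [-1.572, 0.0, 0.951]
ft_force: [0.3, -0.4, -0.2]
opening: 0.528
```

Emit:
apply_moves(increments=[[[0,0,0],[0,0,0],2],[[0,0,0],[0,0,0],2],[[0,0,0],[0,0,0],2],[[0,0,0],[0,0,0],2],[[0,0,0],[0,0,0],2]])

```text
t: 11.22
eef_pos: [607.2, 45.2, 68.9]
tcp_rot: [-1.573, 0.0, 0.947]
ft_force: [0.6, -0.5, 0.2]
opening: 0.291
```

```bash
python3 - <<'E'
from h import *
s=readout.state();print(s['eef_pos'],s['tcp_rot'],s['ft_force'],s['moment'],s['joints'],s['opening']*95)
E
```

```text
[607.16008808  45.15856164  68.87703762] [-1.57269885e+00  3.16272825e-04  9.47173998e-01] [ 0.60223908 -0.50787894  0.1994366 ] [ 0.08039916 -0.01056743 -0.0061738 ] [-3.36181240e-02  6.41427788e-01  1.73433680e+00 -1.90905648e-03
  7.64424058e-01 -2.55021176e+00] 27.610348422151837
```

Emit:
apply_moves(increments=[[[0,0.02,0],[0,10,0],2],[[0,0.02,0],[0,10,0],2],[[0,0.02,0],[0,10,0],2],[[0,0.02,0],[0,10,0],2],[[0,0.02,0],[0,10,0],2]])

```text
t: 11.85
eef_pos: [607.2, 45.2, 67.7]
tcp_rot: [-1.572, -0.001, 0.047]
ft_force: [-0.6, 0.0, 0.8]
opening: 0.29
```

Emit:
apply_moves(increments=[[[0,0.03,0],[0,10,0],2],[[0,0.02,0],[0,10,0],2],[[0,0.02,0],[0,10,0],2],[[0,0.02,0],[0,10,0],2],[[0,0.02,0],[0,10,0],2]])

```text
t: 12.48
eef_pos: [607.2, 45.3, 66.5]
tcp_rot: [-1.571, -0.002, -0.856]
ft_force: [0.4, -0.9, 1.1]
opening: 0.288
```

Emit:
apply_moves(increments=[[[0,0.02,0],[0,10,0],2],[[0,0.02,0],[0,10,0],2],[[0,0.02,0],[0,10,0],2],[[0,0.02,0],[0,10,0],2],[[0,0.02,0],[0,10,0],2]])

```text
t: 13.1
eef_pos: [607.3, 45.2, 65.4]
tcp_rot: [-1.569, -0.001, -1.759]
ft_force: [-0.2, 0.2, 0.5]
opening: 0.286
```

Emit:
apply_moves(increments=[[[0,0.03,0],[0,10,0],2],[[0,0.02,0],[0,10,0],2],[[0,0.02,0],[0,10,0],2],[[0,0.02,0],[0,10,0],2],[[0,0.02,0],[0,10,0],2]])

```text
t: 13.72
eef_pos: [607.2, 45.1, 64.2]
tcp_rot: [-1.568, 0.001, -2.662]
ft_force: [0.6, 0.2, -2.1]
opening: 0.289
```

Emit:
apply_moves(increments=[[[0,0.02,0],[0,10,0],2],[[0,0.02,0],[0,10,0],2],[[0,0.02,0],[0,10,0],2],[[0,0.02,0],[0,10,0],2],[[0,0.02,0],[0,0,0],2]])

```text
t: 14.35
eef_pos: [607.2, 45.1, 63.3]
tcp_rot: [-1.569, 0.002, 2.9]
ft_force: [-0.6, -0.4, 2.3]
opening: 0.295
```

```bash
python3 - <<'E'
from h import *
s=readout.state();print(s['eef_pos'],s['tcp_rot'],s['ft_force'],s['moment'],s['joints'],s['opening']*95)
E
```

```text
[607.2374884   45.14333712  63.26366113] [-1.56920129e+00  1.94284904e-03  2.90008523e+00] [-0.61816523 -0.37331262  2.3266106 ] [ 0.04145592  0.23349963 -0.07003095] [-0.03335119  0.64934857  1.73759925 -0.00286906  0.7530756   1.78104581] 28.03382820761022
```

4.33 rad forward so far. I'll release, wind back about 100° and regrip for the remaining ~2 rad.

Emit:
apply_moves(increments=[[[0,0,0],[0,0,0],5],[[0,0,0],[0,0,0],5],[[0,0,0],[0,0,0],5],[[0,0,0],[0,0,0],5],[[0,0,0],[0,-10,0],5]])

```text
t: 14.98
eef_pos: [607.1, 45.3, 63.2]
tcp_rot: [-1.569, 0.001, 3.087]
ft_force: [-0.1, 0.3, 0.5]
opening: 0.526
```

Emit:
apply_moves(increments=[[[0,0,0],[0,-10,0],5],[[0,0,0],[0,-10,0],5],[[0,0,0],[0,-10,0],5],[[0,0,0],[0,-10,0],5],[[0,0,0],[0,-10,0],5]])

```text
t: 15.6
eef_pos: [607.0, 45.3, 63.1]
tcp_rot: [-1.569, -0.001, -2.292]
ft_force: [0.0, -0.1, -0.1]
opening: 0.525
```

Emit:
apply_moves(increments=[[[0,0,0],[0,-10,0],5],[[0,0,0],[0,-10,0],5],[[0,0,0],[0,-10,0],5],[[0,0,0],[0,0,0],5],[[0,0,0],[0,0,0],5]])

```text
t: 16.23
eef_pos: [607.0, 45.3, 63.1]
tcp_rot: [-1.57, -0.002, -1.753]
ft_force: [0.2, -0.4, -0.2]
opening: 0.527
```

```bash
python3 - <<'E'
from h import *
s=readout.state();print(s['eef_pos'],s['tcp_rot'],s['joints'][5],s['opening']*95)
p=shot('wrist','w5.png')
print(net(p,'mark_of','bolt_top'),net(p,'mark_of','boss_mouth'),net(p,'mark_of','thumb_bolt'))
E
```

```text
[607.00821064  45.30645788  63.08667974] [-1.56954182 -0.0017597  -1.75324882] 0.15139506881101425 50.066970056183976
[(array([605.7,  42.8,  92.9]), 0.62)] [(array([606.1,  44.6,  55.5]), 0.91), (array([606.1,  46.5,  92.3]), 0.51)] [(array([604.1,  48.1,  67. ]), 0.82)]
```

View pics/w5.png

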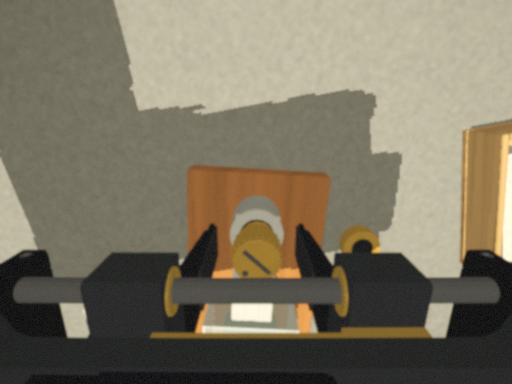

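The view shows the head at (258,258), with its slot turned relative to the hand, and the estimate puts its top at about 92.5 mm. That is an underside of about 68 mm, which agrees with −4.0 rad. The nut at (360,240) is clear of the fingers. I regrip and turn the remaining ~2 rad.

Emit:
apply_moves(increments=[[[0,0,0],[0,0,0],2],[[0,0,0],[0,0,0],2],[[0,0,0],[0,0,0],2],[[0,0,0],[0,0,0],2],[[0,0,0],[0,0,0],2]])

```text
t: 17.05
eef_pos: [607.2, 45.3, 63.1]
tcp_rot: [-1.569, -0.002, -1.753]
ft_force: [-0.1, 0.6, -0.2]
opening: 0.288
```

Emit:
apply_moves(increments=[[[0,0.02,0],[0,10,0],2],[[0,0.02,0],[0,10,0],2],[[0,0.02,0],[0,10,0],2],[[0,0.02,0],[0,10,0],2],[[0,0.02,0],[0,10,0],2]])

```text
t: 17.68
eef_pos: [607.3, 45.2, 61.9]
tcp_rot: [-1.568, 0.0, -2.652]
ft_force: [0.4, -0.4, 1.0]
opening: 0.289
```

Emit:
apply_moves(increments=[[[0,0.02,0],[0,10,0],2],[[0,0.02,0],[0,10,0],2],[[0,0.02,0],[0,10,0],2],[[0,0.02,0],[0,10,0],2],[[0,0.02,0],[0,10,0],2]])

```text
t: 18.3
eef_pos: [607.3, 45.1, 60.7]
tcp_rot: [-1.569, 0.002, 2.729]
ft_force: [-0.0, -0.5, -0.4]
opening: 0.288
```

Emit:
apply_moves(increments=[[[0,0.02,0],[0,10,0],2],[[0,0.01,0],[0,4,0],2],[[0,0,0],[0,0,0],2],[[0,0,0],[0,0,0],2],[[0,0,0],[0,0,0],2]])

```text
t: 18.92
eef_pos: [607.3, 45.1, 60.4]
tcp_rot: [-1.57, 0.002, 2.478]
ft_force: [-0.6, -0.1, 0.0]
opening: 0.289
```

```bash
python3 - <<'E'
from h import *
s=readout.state();print(s['eef_pos'],s['tcp_rot'],s['ft_force'],s['joints'][5],s['opening']*95,s['qvel'])
p=shot('wrist','w6.png')
print(net(p,'mark_of','bolt_top'),net(p,'mark_of','boss_mouth'),net(p,'mark_of','thumb_bolt'))
E
```

```text
[607.27984651  45.09258811  60.43823293] [-1.56986373e+00  2.15628359e-03  2.47770203e+00] [-0.56613058 -0.08790252  0.00195966] 2.203463901951104 27.46900845894785 [-0.00021074 -0.00101564  0.00123718  0.00109046  0.00113773 -0.00871069]
[(array([606.9,  44.9,  89.8]), 0.78)] [(array([606.4,  44. ,  54.5]), 0.95)] [(array([602.8,  50.6,  60.5]), 0.56)]
```

View pics/w6.png

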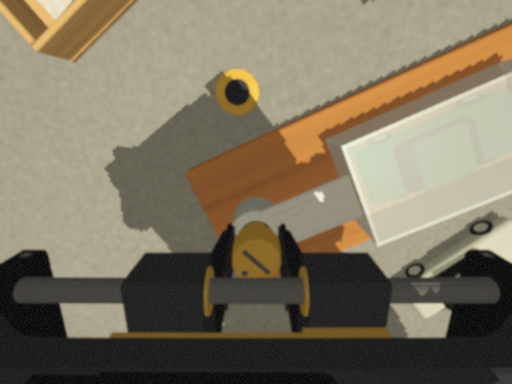

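The slot and dot sit in the hand as they did at the regrip, so there was no slip. The top is at about 89.5 mm, so the underside is about 65.5 mm. Everything is at rest, so I'm handing in.

```bash
python3 -c "
from cell import env
print(env.job_done())"
```

```text
the job is handed in; nothing more can be done
None
```

The thumb bolt is started one full turn into the thread, and I handed the job in with the gripper still holding its head; no verdict was reported.

- **Backward turn:** I turned it back 1.25 rad, until the wrist felt the bolt's weight come on (−5.2 N). I eased the grip and it dropped to an underside height of about 73 mm.
- **Forward turn:** I turned it forward 4.33 rad, regripped once, then turned 2.05 rad more. That is 6.38 rad in total, or about one turn.
- **Final position:** `bolt_turn` comes out at about −6.06 rad, give or take 0.2. I worked this out from the hand's rotation and the given start range. The camera puts the underside at about 65.5 mm.
- **Final grip:** The jaws hold the head at 27.5 mm opening, with wrist forces under 1 N and the arm at rest. The slot in the head showed no slip in the hand.
- **Bystanders:** I saw no contact with the other objects, but I did not re-measure their positions at the end.
- **Disagreements:** Two network readings were off. The last one for the bolt's underside said 60.5 mm at low confidence (0.56). After the drop, the side camera put the bolt top at 92.4 mm while the wrist camera said 98.4 mm. I went with the higher-confidence wrist readings, which matched the 8 mm drop and the thread pitch.

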